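# Stock the breakfast tray

## Robot

A 6-joint arm with a two-finger parallel gripper is mounted at the origin on a cart in front of the work surface, level with it; the furniture and walls round the work are solid. World frame = base frame: x ahead of the robot, y to its left, z up, the work surface at z = 0. Lengths are in m, angles in rad, forces in N, time in s.
With the tool pointing down it reaches from about 0.325 to 0.775 m from the base axis. Payload 5.5 kg.
Tool frame: the origin (TCP) lies midway between the tips of the shut fingers; the grasp point (between the pads) lies 19 mm behind it; z points along the fingers, y is the line along which they close (so a half turn about z gives the same grasp; the last joint's range is limited). The gripper opens to 85 mm and grips with 20 to 120 N. Pads are 22 mm wide; open, the fingers measure 114 mm over their backs; the gripper's body (76 mm by 85 mm) begins 54 mm behind the grasp point. The pads swing forward as they close: fully open they stand 13 mm farther back than shut.
Start: joints at [-1.387, 0.091, 1.231, -0, 1.82, -0.057], TCP at [0.143, -0.583, 0.196] pointing down, gripper open.
Joint ranges: [-2.87, 2.87], [-0.86, 2.18], [0.17, 2.46], [-1.51, 4.65], [0.06, 2.69], [-2.65, 2.65]. Speed limits (rad/s): [2.57, 2.57, 3.01, 3.14, 3.14, 3.14].

## Interface

Orientations are given as a 3x3 rotation matrix whose columns are the frame's x, y, z axes.
In Python, from plant import observe, cams, order, masks_of gives the robot as it stands.
- The arm moves only by the tool send_rows, never from a script. Its arguments are lists of equal length, an entry for each row: "grip": the closure in counts, from 0 (fully open) to 255 (shut); "xyz": the shift along the tool's x, y, z in mm, a list of three; "delta_rot": the turn, a rotation vector about the tool's x, y, z in degrees, a list of three. A call has 1 to 8 rows; each row shifts and turns the commanded pose from where the row before left it, along the tool's axes as they then stand; what a row does not reach is not made up. A row lasts 1/10 s, in which the tool goes at most 50 mm and 8.59 degrees, less where a joint would pass 70% of its speed; a pose out of reach is approached as far as the arm can. A call is refused whole if a number of a shift passes 50 or a number of a turn 8.59, either way. A call with a gripper value outside its range is refused whole. The fingers move at their own pace and stop on an object; the grip force is fixed at half the most. Time passes only in rows, so rows that do not move let the fingers close. It gives the time, the measured TCP pose, the force, the opening and the grip force at its end, in the units of the state.
- observe(): the state, without advancing time (a new reading comes with each control period).
- cams.grab_frame(name): name is "side" or "top"; returns the picture (420x560x3 uint8, red, green, blue); there is no depth.
- cams.camera_info(name): a dict with "fov_y" (degrees; the focal length in pixels is half the picture's height over the tangent of half this angle, whatever the lens; pixels are square), "cx", "cy" (the principal point, pixels), "dist_coeffs" ([k1, k2, p1, p2, k3] as OpenCV has them; the pictures are not rectified), "world_to_cam" (4x4, takes a point from world to camera coordinates). Camera axes: x right, y up, looking along -z (the intrinsics and any distortion apply to the point x, -y, -z); pixel columns grow to the right and rows downward; lengths in m; the calibration is good to about 2 mm. A picture is of the moment at which its call begins. camera_info takes no time and is no camera call.
- order.sign_off(): hands the job in; it is judged then, once.
Trained networks look in the newest picture that a camera, given by its name, has taken for a name from the list of things; names that differ only in an ending like _2 or _b are one class to them, and where a whole thing is asked for, a point or a joint stands for the part that bears it (a point fixed in the world has none). Each returns a list of dicts, best first, with "confidence" (0 to 1); they miss things now and then, are a little off and sometimes report something else, mostly with a low value. They report only what shows in the picture. A call takes as long as a camera call. They do not tell look-alikes from the thing itself.
- masks_of(label, camera): "pixels" (420x560 bool, what is visible of it) and "xy" ([column, row] in pixels, amid what is visible of it).
The state is a dict: "clock": time; "qpos": joint angles; "joint_velocities": joint speeds; "joint_efforts": joint torques, N m; "tcp_pos": TCP position; "tool_rot": TCP orientation; "ft_force": force on the tool from outside, world axes, zero at the start; "wrist_torque": the same for the moment, N m; "width": finger opening in m; "grip_force": force on a finger pad.
Only numpy, scipy, OpenCV 4.12 (cv2) and the standard library are available. Lean on these libraries where they do the work, as an engineer would, in place of code of your own. Each camera call takes 0.05 s, during which the arm holds its last target. There are 200 camera calls.

## Task

Stock the pale round tray for breakfast: stand the wide red-lidded mustard jar in the red cup, the gold-lidded glass jar in the yellow cup, the navy blue jar in the blue cup and the silver-lidded sugar jar in the grey cup, each upright and flat on the floor of its cup. The slim red-capped spice jar and the gold-topped food tin do not belong on the tray: leave them standing where they are, and do not knock any jar over.

Things in the scene. Friction and masses are not known exactly. Their poses are not given: they have to be found in the camera images.
- mustard_jar: Squat clear jar of yellowish mustard with a wide red lid, 62 mm diameter, 86 mm high (lid 56 mm wide, top 11 mm), up to 0.45 kg. Round; origin at the centre of its underside, z up its axis; stands upright on the worktop at the start.
- gold_jar: Clear jar with pinkish-brown contents and a plain gold screw lid, 59 mm diameter, 97 mm high (lid 57 mm wide, top 15 mm), up to 0.38 kg. Round; origin at the centre of its underside, z up its axis; stands upright on the worktop at the start.
- navy_jar: Jar that is dark navy blue all over, 54 mm diameter, 99 mm high, up to 0.28 kg. Round; origin at the centre of its underside, z up its axis; stands upright on the worktop at the start.
- sugar_jar: Clear jar of white sugar with a silver-grey lid, 64 mm diameter all the way up, 90 mm high, up to 0.32 kg. Round; origin at the centre of its underside, z up its axis; stands upright on the worktop at the start.
- spice_jar: Look-alike that stays where it is: slim spice jar with a red cap, 45 mm diameter, 106 mm high. Round; origin at the centre of its underside, z up its axis; stands upright on the worktop at the start.
- small_tin: Look-alike that stays where it is: food tin with a bare gold-coloured metal top and a red and cream paper label, 57 mm diameter, 72 mm high. Round; origin at the centre of its underside, z up its axis; stands upright on the worktop at the start.
- red_cup: Red plastic cup fixed on the pale round tray (316 mm across, rim 14 mm high): outer diameter 94 mm, 20 mm high, inside diameter about 84 mm at the bottom, floor 4 mm thick. Origin at the centre of its underside, 6 mm above the worktop, z up. The four cups stand in a square, 110 mm between the centres of neighbours; which colour is in which corner varies.
- yellow_cup: Yellow plastic cup fixed on the pale round tray (316 mm across, rim 14 mm high): outer diameter 94 mm, 20 mm high, inside diameter about 84 mm at the bottom, floor 4 mm thick. Origin at the centre of its underside, 6 mm above the worktop, z up. The four cups stand in a square, 110 mm between the centres of neighbours; which colour is in which corner varies.
- blue_cup: Blue plastic cup fixed on the pale round tray (316 mm across, rim 14 mm high): outer diameter 94 mm, 20 mm high, inside diameter about 84 mm at the bottom, floor 4 mm thick. Origin at the centre of its underside, 6 mm above the worktop, z up. The four cups stand in a square, 110 mm between the centres of neighbours; which colour is in which corner varies.
- grey_cup: Grey plastic cup fixed on the pale round tray (316 mm across, rim 14 mm high): outer diameter 94 mm, 20 mm high, inside diameter about 84 mm at the bottom, floor 4 mm thick. Origin at the centre of its underside, 6 mm above the worktop, z up. The four cups stand in a square, 110 mm between the centres of neighbours; which colour is in which corner varies.
Mind the look-alikes: they are no part of the job. What is shaped like the small_tin but orange is not meant. What is shaped like the sugar_jar but turquoise is not meant.

How it is judged:
By the outcome, as a careful person would: the job done as asked, in the order asked, and still so for the second after the job is handed in, with the robot touching nothing.
It also fails if it takes over 109 s, if anything falls off the work surface, if the arm or the gripper's body presses on something with over 40 N, if the wrist force passes 120 N, or if a joint passes its speed limit or range.

## Working session

There is one attempt and no reset: what is moved stays moved. The work goes in short steps, Python scripts to look and compute and a tool call to move; the robot and the scene stay as the last step left them, time stands still between calls to the robot, and variables do not carry over. Pictures are saved under pics/ and viewed, at most 14 in all, crops included, and the job is handed in when it is done.

Besides the shell and the picture viewer there is one more tool, called after ">>>" in YAML: its name, and indented under it one key for each argument. send_rows: Moves the arm, as the interface text tells. Its arguments: {"type":"object","properties":{"grip":{"type":"array"},"xyz":{"type":"array"},"delta_rot":{"type":"array"}},"required":["grip","xyz","delta_rot"]}

```bash
mkdir -p pics; cat > h.py <<'E'
import numpy as np, cv2
from plant import observe, cams, order, masks_of
def KD(n):
    c=cams.camera_info(n); f=210/np.tan(np.radians(c["fov_y"])/2)
    return np.array([[f,0,c["cx"]],[0,f,c["cy"]],[0,0,1.]]),np.array(c["dist_coeffs"],float),np.array(c["world_to_cam"])
F=np.diag([1,-1,-1.])
def proj(n,P):
    K,D,T=KD(n); R=F@T[:3,:3]; t=F@T[:3,3]
    return cv2.projectPoints(np.asarray(P,float).reshape(-1,3),cv2.Rodrigues(R)[0],t,K,D)[0].reshape(-1,2)
def unproj(n,uv,z):
    K,D,T=KD(n); R=F@T[:3,:3]; t=F@T[:3,3]
    q=cv2.undistortPoints(np.array(uv,float).reshape(-1,1,2),K,D).reshape(-1,2)
    d=np.c_[q,np.ones(len(q))]@R; o=-R.T@t
    return o+d*((z-o[2])/d[:,2])[:,None]
def snap(n,f):
    im=cams.grab_frame(n); cv2.imwrite("pics/"+f,im[:,:,::-1]); return im
E
python3 - <<'E'
from h import *
snap("top","t0.png");snap("side","s0.png")
for n in("top","side"):
    K,D,T=KD(n);print(n,K[0,0],D,(-T[:3,:3].T@T[:3,3]).round(3))
s=observe();print(s["clock"],s["tcp_pos"],s["tool_rot"],s["width"])
for n in("top","side"):
  for l in "mustard_jar gold_jar navy_jar sugar_jar spice_jar small_tin red_cup yellow_cup blue_cup grey_cup".split():
    for d in masks_of(l,n)[:3]:
        m=d["pixels"];ys,xs=np.where(m)
        z=.026 if "cup" in l else .09
        print(n,l,round(d["confidence"],2),np.round(d["xy"]),m.sum(),xs.min(),xs.max(),ys.min(),ys.max(),unproj(n,[d["xy"]],z)[0].round(3))
E
```

```text
top 484.34257883330565 [-0.05599342  0.          0.          0.          0.        ] [ 0.345 -0.029  1.638]
side 533.0892345265753 [-0.11316383  0.          0.          0.          0.        ] [ 0.015 -1.193  1.135]
0.1 [ 0.14302221 -0.58238229  0.19510394] [[ 9.71151209e-01  2.38464284e-01 -3.38201234e-04]
 [ 2.38464502e-01 -9.71149527e-01  1.81068701e-03]
 [ 1.03340214e-04 -1.83909987e-03 -9.99998304e-01]] 0.08534649345085336
top mustard_jar 0.68 [373. 238.] 285 362 381 228 246 [ 0.395 -0.281  0.09 ]
top gold_jar 0.65 [404. 199.] 364 393 416 190 210 [ 0.522 -0.383  0.09 ]
top navy_jar 0.79 [200. 175.] 255 192 210 166 183 [0.594 0.276 0.09 ]
top sugar_jar 0.74 [375. 175.] 375 361 383 165 186 [ 0.598 -0.29   0.09 ]
top sugar_jar 0.74 [432. 175.] 454 421 447 165 187 [ 0.601 -0.476  0.09 ]
top spice_jar 0.77 [199. 238.] 226 193 211 229 242 [0.39  0.274 0.09 ]
top small_tin 0.89 [158. 228.] 320 146 167 224 241 [0.421 0.406 0.09 ]
top small_tin 0.65 [163. 202.] 311 151 171 193 211 [0.507 0.394 0.09 ]
top red_cup 0.78 [276. 204.] 609 265 292 190 217 [0.509 0.032 0.026]
top yellow_cup 0.61
[... 452 characters left out ...]
941 378 406 292 332 [ 0.583 -0.528  0.09 ]
side sugar_jar 0.71 [353. 258.] 717 341 365 242 277 [ 0.583 -0.317  0.09 ]
side spice_jar 0.7 [223. 168.] 381 217 230 153 183 [0.383 0.225 0.09 ]
side small_tin 0.83 [214. 147.] 340 206 222 137 161 [0.393 0.359 0.09 ]
side small_tin 0.64 [244. 142.] 360 233 248 132 157 [0.501 0.35  0.09 ]
side red_cup 0.83 [280. 212.] 538 266 294 200 222 [0.501 0.011 0.026]
side yellow_cup 0.81 [289. 232.] 633 274 304 222 245 [ 0.491 -0.086  0.026]
side blue_cup 0.59 [322. 228.] 566 308 337 217 239 [ 0.594 -0.11   0.026]
side grey_cup 0.83 [313. 207.] 485 300 327 195 216 [ 0.609 -0.006  0.026]
side grey_cup 0.58 [355. 258.] 742 341 365 242 277 [ 0.623 -0.265  0.026]
```

View pics/t0.png

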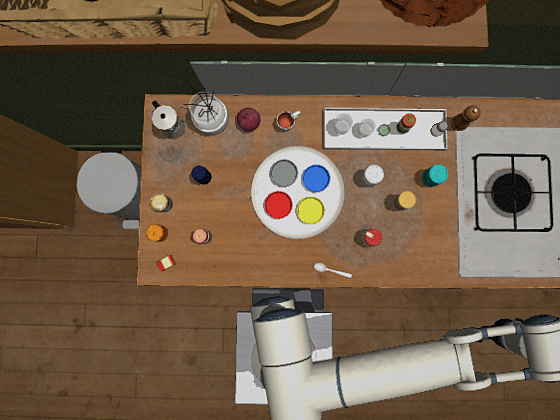

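View pics/s0.png

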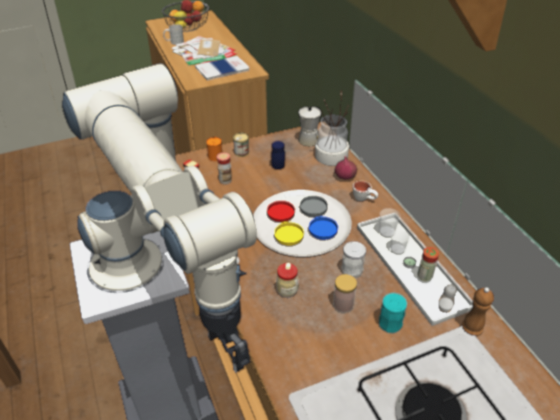

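The top view shows mustard at (373,238), gold-lidded at (406,199), sugar at (373,174) and navy at (200,174). The cups are red (278,205), yellow (310,211), blue (316,178) and grey (284,173). The turquoise jar (435,175), orange tin (156,232), tin (160,202) and spice jar (200,237) stay put. The side view agrees. Next I'll refine the positions with a fit over both cameras.

```bash
cat > fit.py <<'E'
from h import *
from scipy.optimize import least_squares
def cyl(n,x,y,prof):
    a=np.linspace(0,2*np.pi,40)
    P=np.array([[x+r*np.cos(t),y+r*np.sin(t),z] for z,r in prof for t in a])
    h=cv2.convexHull(proj(n,P).astype(np.float32)); return h
def cen(h):
    m=cv2.moments(h); return np.array([m["m10"]/m["m00"],m["m01"]/m["m00"]]),m["m00"]
def fitjar(l,prof,x0,cams_=("top","side")):
    obs={}
    for n in cams_:
        c=[]
        for d in masks_of(l,n):
            ys,xs=np.where(d["pixels"]); p=np.array([xs.mean(),ys.mean()])
            c.append((np.linalg.norm(p-cen(cyl(n,*x0,prof))[0]),p,d["pixels"].sum()))
        if c:
            c=min(c,key=lambda q:q[0])
            if c[0]<20: obs[n]=c[1:]
    f=lambda v,ns:np.concatenate([cen(cyl(n,*v,prof))[0]-obs[n][0] for n in ns])
    for ns in [[n] for n in obs]+[list(obs)]:
        r=least_squares(f,x0,args=(ns,),x_scale=.01,diff_step=1e-3)
        print(l,ns,r.x.round(4),"res",r.fun.round(1),[(obs[n][1],round(cen(cyl(n,*r.x,prof))[1])) for n in ns])
J={"mustard_jar":[(0,.031),(.075,.031),(.086,.028)],"gold_jar":[(0,.0295),(.082,.0295),(.097,.0285)],
"navy_jar":[(0,.027),(.099,.027)],"sugar_jar":[(0,.032),(.09,.032)]}
X={"mustard_jar":(.39,-.28),"gold_jar":(.515,-.38),"navy_jar":(.59,.27),"sugar_jar":(.59,-.29)}
E
python3 - <<'E'
from fit import *
for n in("top","side"):cams.grab_frame(n)
for l in J: fitjar(l,J[l],X[l])
# cups: interior+rim disc at z=.026 r=.047 (hull with bottom)
for l,x0 in {"red_cup":(.51,.03),"yellow_cup":(.486,-.075),"blue_cup":(.6,-.1),"grey_cup":(.62,.004)}.items():
    fitjar(l,[(.008,.047),(.026,.047)],x0)
E
```

```text
mustard_jar ['top'] [ 0.4009 -0.2869] res [-0. -0.] [(np.int64(318), 347)]
mustard_jar ['side'] [ 0.4036 -0.2792] res [-0.  0.] [(np.int64(703), 742)]
mustard_jar ['top', 'side'] [ 0.402  -0.2834] res [-1.  -0.4  0.1  1.2] [(np.int64(318), 346), (np.int64(703), 745)]
gold_jar ['top'] [ 0.5221 -0.391 ] res [-0. -0.] [(np.int64(323), 370)]
gold_jar ['side'] [ 0.5235 -0.3892] res [-0.  0.] [(np.int64(775), 808)]
gold_jar ['top', 'side'] [ 0.5228 -0.3902] res [-0.3 -0.2 -0.1  0.3] [(np.int64(323), 370), (np.int64(775), 809)]
navy_jar ['top'] [0.6018 0.2805] res [-0. -0.] [(np.int64(286), 324)]
navy_jar ['side'] [0.6053 0.2857] res [-0. -0.] [(np.int64(362), 442)]
navy_jar ['top', 'side'] [0.6029 0.2816] res [-0.3 -0.3 -0.2  0.8] [(np.int64(286), 324), (np.int64(362), 444)]
sugar_jar ['top'] [ 0.6037 -0.2845] res [-0.  0.] [(np.int64(355), 403)]
sugar_jar ['side'] [ 0.6067 -0.2841] res [-0. -0.] [(np.int64(725), 778)]
sugar_jar ['top', 'side'] [ 0.6052 -0.2845] res [ 0.  -0.5 -0.4  0.3] [(np.int64(355), 404), (np.int64(725), 778)]
red_cup ['top'] [0.5095 0.0226] res [ 0. -0.] [(np.int64(6
[... 264 characters left out ...]
yellow_cup ['side'] [ 0.4902 -0.0828] res [-0. -0.] [(np.int64(609), 624)]
yellow_cup ['top', 'side'] [ 0.4915 -0.0843] res [-0.4  0.5  0.6  0.2] [(np.int64(562), 625), (np.int64(609), 625)]
blue_cup ['top'] [ 0.6011 -0.1018] res [-0. -0.] [(np.int64(598), 622)]
blue_cup ['side'] [ 0.601  -0.0995] res [-0.  0.] [(np.int64(549), 602)]
blue_cup ['top', 'side'] [ 0.6009 -0.1009] res [-0.3  0.1  0.2  0.3] [(np.int64(598), 622), (np.int64(549), 603)]
grey_cup ['top'] [0.6186 0.0063] res [-0.  0.] [(np.int64(593), 620)]
grey_cup ['side'] [0.6201 0.0103] res [0. 0.] [(np.int64(492), 531)]
grey_cup ['top', 'side'] [0.619  0.0076] res [-0.4 -0.1  0.1  0.6] [(np.int64(593), 620), (np.int64(492), 533)]
```

>>> send_rows:
  grip: [0,0,0,0]
  xyz:
    - [0,0,0]
    - [0,0,0]
    - [0,0,0]
    - [0,0,0]
  delta_rot:
    - [0,0,7]
    - [0,0,6.8]
    - [0,0,0]
    - [0,0,0]

```text
clock: 2.4
tcp_pos: [0.1431, -0.5827, 0.1961]
tool_rot: [[1.0, 0.003, 0.0], [0.003, -1.0, 0.0], [0.0, -0.0, -1.0]]
ft_force: [-0.3, -0.4, 0.5]
width: 0.0857
grip_force: 0.0
```

>>> send_rows:
  grip: [0,0,0,0,0,0,0,0]
  xyz:
    - [28,-32,0]
    - [28,-32,0]
    - [28,-32,0]
    - [28,-32,0]
    - [28,-32,0]
    - [28,-32,0]
    - [28,-32,0]
    - [28,-32,0]
  delta_rot:
    - [0,0,0]
    - [0,0,0]
    - [0,0,0]
    - [0,0,0]
    - [0,0,0]
    - [0,0,0]
    - [0,0,0]
    - [0,0,0]

```text
clock: 3.2
tcp_pos: [0.368, -0.3253, 0.1964]
tool_rot: [[1.0, 0.003, 0.0], [0.003, -1.0, -0.001], [0.0, 0.001, -1.0]]
ft_force: [0.3, -0.4, 0.4]
width: 0.0855
grip_force: 0.0
```

>>> send_rows:
  grip: [0,0,0,0,0,0,0,0]
  xyz:
    - [17,-21,0]
    - [17,-21,0]
    - [0,0,40]
    - [0,0,40]
    - [0,0,15]
    - [0,0,0]
    - [0,0,0]
    - [0,0,0]
  delta_rot:
    - [0,0,0]
    - [0,0,0]
    - [0,0,0]
    - [0,0,0]
    - [0,0,0]
    - [0,0,0]
    - [0,0,0]
    - [0,0,0]

```text
clock: 4.0
tcp_pos: [0.402, -0.2857, 0.1039]
tool_rot: [[1.0, -0.0, 0.003], [-0.0, -1.0, -0.003], [0.003, 0.003, -1.0]]
ft_force: [-0.8, 0.3, -0.6]
width: 0.0855
grip_force: 0.0
```

```bash
python3 - <<'E'
from h import *
a=snap("top","t1.png")[170:310,280:460];b=snap("side","s1.png")[200:340,200:380]
cv2.imwrite("pics/c1.png",cv2.resize(np.hstack([a,b])[:,:,::-1],None,fx=2.2,fy=2.2,interpolation=2))
s=observe();print(s["tcp_pos"],s["ft_force"])
E
```

```text
[ 0.40188372 -0.28558457  0.10340521] [-0.145626   -0.14435245 -0.15733903]
```

View pics/c1.png

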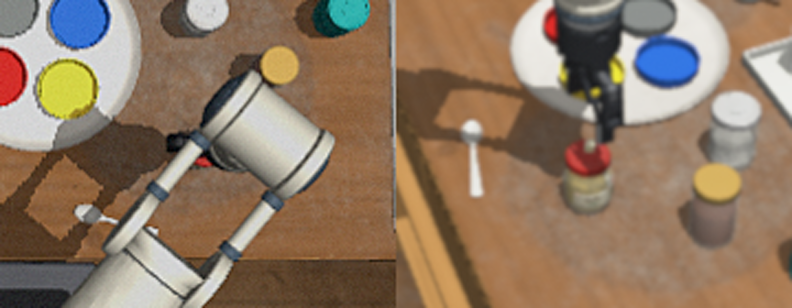

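```bash
python3 - <<'E'
from h import *
for q in [(.402,-.2857,.117),(.402,-.33,.117),(.402,-.24,.117),(.402,-.2857,.19),(.402,-.2834,.086),(.402,-.2834,0)]:
    u=proj("side",[q])[0]; v=proj("top",[q])[0]
    print(q,u.round(),((u-[200,200])*2.2+[396,0]).round(),((v-[280,170])*2.2).round())
E
```

```text
(0.402, -0.2857, 0.117) [288. 263.] [589. 138.] [210. 145.]
(0.402, -0.33, 0.117) [294. 274.] [604. 163.] [241. 145.]
(0.402, -0.24, 0.117) [281. 251.] [574. 113.] [178. 144.]
(0.402, -0.2857, 0.19) [288. 243.] [589.  94.] [219. 143.]
(0.402, -0.2834, 0.086) [287. 270.] [588. 154.] [205. 145.]
(0.402, -0.2834, 0) [287. 291.] [588. 201.] [196. 147.]
```

The side crop shows the open fingers straddling the mustard lid (crop 588,157), which matches the projection. I'll descend and grip.

>>> send_rows:
  grip: [0,0,0,0,0,0,0,0]
  xyz:
    - [0,-1,15]
    - [0,-1,15]
    - [0,0,15]
    - [0,0,15]
    - [0,0,14]
    - [0,0,0]
    - [0,0,0]
    - [0,0,0]
  delta_rot:
    - [0,0,0]
    - [0,0,0]
    - [0,0,0]
    - [0,0,0]
    - [0,0,0]
    - [0,0,0]
    - [0,0,0]
    - [0,0,0]

```text
clock: 4.9
tcp_pos: [0.4015, -0.2831, 0.028]
tool_rot: [[1.0, -0.0, 0.001], [-0.0, -1.0, -0.001], [0.001, 0.001, -1.0]]
ft_force: [0.3, 0.5, 0.9]
width: 0.0852
grip_force: 0.0
```

>>> send_rows:
  grip: [60,110,255,255,255,255,255,255]
  xyz:
    - [0,0,0]
    - [0,0,0]
    - [0,0,0]
    - [0,0,0]
    - [0,0,0]
    - [0,0,0]
    - [0,0,0]
    - [0,0,0]
  delta_rot:
    - [0,0,0]
    - [0,0,0]
    - [0,0,0]
    - [0,0,0]
    - [0,0,0]
    - [0,0,0]
    - [0,0,0]
    - [0,0,0]

```text
clock: 5.7
tcp_pos: [0.4017, -0.2833, 0.0285]
tool_rot: [[1.0, -0.0, 0.002], [-0.0, -1.0, -0.001], [0.002, 0.001, -1.0]]
ft_force: [0.6, -0.1, 5.1]
width: 0.0542
grip_force: 62.9
```

>>> send_rows:
  grip: [255,255,255,255,255]
  xyz:
    - [0,0,-10]
    - [0,0,-20]
    - [0,0,-20]
    - [0,0,0]
    - [0,0,0]
  delta_rot:
    - [0,0,0]
    - [0,0,0]
    - [0,0,0]
    - [0,0,0]
    - [0,0,0]

```text
clock: 6.2
tcp_pos: [0.401, -0.2826, 0.0766]
tool_rot: [[1.0, -0.0, -0.0], [-0.0, -1.0, 0.0], [-0.0, -0.0, -1.0]]
ft_force: [-0.6, -0.2, -4.3]
width: 0.0541
grip_force: 64.1
```

```bash
python3 - <<'E'
from h import *
b=snap("side","s2.png")[200:320,220:360]
cv2.imwrite("pics/c2.png",cv2.resize(b[:,:,::-1],None,fx=4,fy=4,interpolation=2))
E
```

```text
(no output)
```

View pics/c2.png

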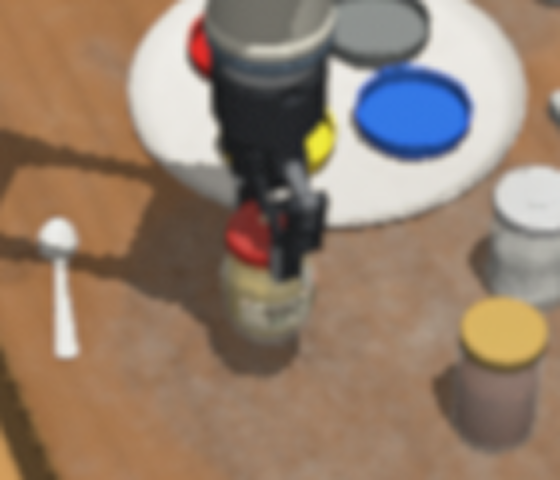

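Side view: the mustard jar hangs upright in the fingers at crop (265,270), clear of the worktop. I'll raise it and carry it over the red cup.

>>> send_rows:
  grip: [255,255,255,255]
  xyz:
    - [0,0,-30]
    - [0,0,-40]
    - [0,0,-40]
    - [0,0,0]
  delta_rot:
    - [0,0,0]
    - [0,0,0]
    - [0,0,0]
    - [0,0,0]

```text
clock: 6.65
tcp_pos: [0.4026, -0.2839, 0.1925]
tool_rot: [[1.0, -0.0, 0.006], [-0.0, -1.0, -0.005], [0.006, 0.005, -1.0]]
ft_force: [0.8, -0.5, -2.7]
width: 0.054
grip_force: 64.9
```

>>> send_rows:
  grip: [255,255,255,255,255,255,255,255]
  xyz:
    - [8,-20,0]
    - [16,-46,0]
    - [16,-46,0]
    - [16,-46,0]
    - [16,-46,0]
    - [16,-46,0]
    - [12,-37,0]
    - [7,-20,0]
  delta_rot:
    - [0,0,0]
    - [0,0,0]
    - [0,0,0]
    - [0,0,0]
    - [0,0,0]
    - [0,0,0]
    - [0,0,0]
    - [0,0,0]

```text
clock: 7.45
tcp_pos: [0.5076, 0.0275, 0.184]
tool_rot: [[1.0, 0.003, -0.004], [0.003, -1.0, 0.001], [-0.004, -0.001, -1.0]]
ft_force: [-0.4, 0.1, -3.8]
width: 0.0545
grip_force: 64.9
```

>>> send_rows:
  grip: [255,255,255,255,255,255,255]
  xyz:
    - [0,0,30]
    - [0,0,35]
    - [0,0,30]
    - [0,0,15]
    - [0,0,0]
    - [0,0,0]
    - [0,0,0]
  delta_rot:
    - [0,0,0]
    - [0,0,0]
    - [0,0,0]
    - [0,0,0]
    - [0,0,0]
    - [0,0,0]
    - [0,0,0]

```text
clock: 8.15
tcp_pos: [0.5092, 0.0242, 0.0792]
tool_rot: [[1.0, -0.0, 0.003], [-0.0, -1.0, -0.0], [0.003, 0.0, -1.0]]
ft_force: [0.4, 0.2, -3.4]
width: 0.0543
grip_force: 65.0
```

```bash
cat > chk.py <<'E'
from fit import *
import sys
# predicted outline of jar l at TCP xy, bottom z, drawn on crops of both cameras
def chk(l,zb,cup,f):
    s=observe(); x,y,_=s["tcp_pos"]; out=[]
    for n in("top","side"):
        im=snap(n,n+f); S=4
        c=proj(n,[(cup[0],cup[1],.06)])[0].astype(int)-[45,60]
        cr=cv2.resize(im[c[1]:c[1]+120,c[0]:c[0]+90],None,fx=S,fy=S,interpolation=2)[:,:,::-1].copy()
        h=cyl(n,x,y,[(z+zb,r) for z,r in J[l]]); cv2.polylines(cr,[((h.reshape(-1,2)-c)*S).astype(int)],True,(0,255,0),1)
        h=cyl(n,*cup,[(.026,.047)]); cv2.polylines(cr,[((h.reshape(-1,2)-c)*S).astype(int)],True,(255,0,255),1)
        out.append(cr)
    cv2.imwrite("pics/"+f,np.hstack(out)); print(s["tcp_pos"].round(4) if hasattr(s["tcp_pos"],"round") else s["tcp_pos"],s["ft_force"])
E
python3 -c "
from chk import *
s=observe();chk('mustard_jar',s['tcp_pos'][2]-.0285,(.5086,.0247),'k1.png')"
```

```text
[0.5092 0.0242 0.0792] [ 0.35775551  0.16408828 -3.36668241]
```

View pics/k1.png

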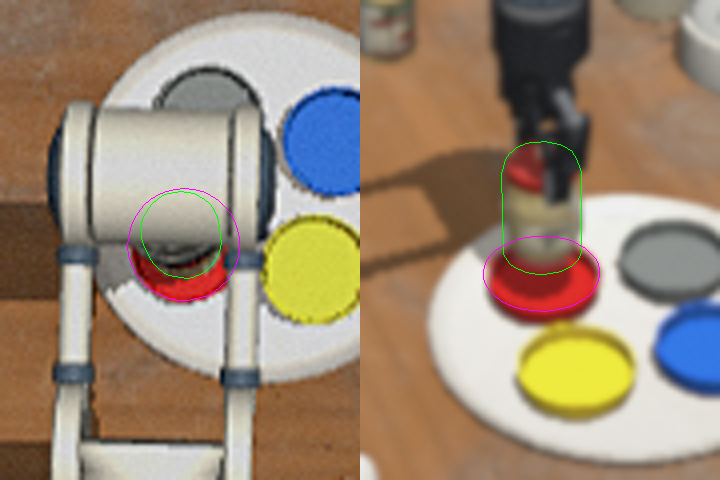

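Both views show the jar centred over the red cup: the drawn outlines agree within about 1 px. I'll lower it.

>>> send_rows:
  grip: [255,255,255,255,255,255,255]
  xyz:
    - [0,0,12]
    - [0,0,12]
    - [0,0,9]
    - [0,0,4]
    - [0,0,3]
    - [0,0,0]
    - [0,0,0]
  delta_rot:
    - [0,0,0]
    - [0,0,0]
    - [0,0,0]
    - [0,0,0]
    - [0,0,0]
    - [0,0,0]
    - [0,0,0]

```text
clock: 8.95
tcp_pos: [0.5086, 0.0242, 0.0387]
tool_rot: [[1.0, -0.0, 0.002], [-0.0, -1.0, -0.0], [0.002, 0.0, -1.0]]
ft_force: [-2.8, 0.3, 5.4]
width: 0.054
grip_force: 65.6
```

>>> send_rows:
  grip: [150,100,60,30,0,0,0,0]
  xyz:
    - [0,0,0]
    - [0,0,0]
    - [0,0,0]
    - [0,0,0]
    - [0,0,0]
    - [0,0,0]
    - [0,0,0]
    - [0,0,0]
  delta_rot:
    - [0,0,0]
    - [0,0,0]
    - [0,0,0]
    - [0,0,0]
    - [0,0,0]
    - [0,0,0]
    - [0,0,0]
    - [0,0,0]

```text
clock: 9.75
tcp_pos: [0.5081, 0.0243, 0.0371]
tool_rot: [[1.0, -0.0, -0.0], [-0.0, -1.0, 0.0], [-0.0, -0.0, -1.0]]
ft_force: [0.3, -0.6, -0.9]
width: 0.0855
grip_force: 0.0
```

>>> send_rows:
  grip: [0,0,0,0,0,0]
  xyz:
    - [0,0,-15]
    - [0,0,-25]
    - [0,0,-45]
    - [0,0,-45]
    - [0,0,-30]
    - [0,0,0]
  delta_rot:
    - [0,0,0]
    - [0,0,0]
    - [0,0,0]
    - [0,0,0]
    - [0,0,0]
    - [0,0,0]

```text
clock: 10.35
tcp_pos: [0.5103, 0.0242, 0.2048]
tool_rot: [[1.0, -0.0, 0.011], [-0.0, -1.0, -0.0], [0.011, 0.0, -1.0]]
ft_force: [0.4, -0.2, 1.0]
width: 0.0853
grip_force: 0.0
```

>>> send_rows:
  grip: [0,0,0,0,0,0,0,0]
  xyz:
    - [0,46,0]
    - [1,46,0]
    - [2,46,0]
    - [2,46,0]
    - [2,46,0]
    - [2,46,0]
    - [2,46,0]
    - [2,46,0]
  delta_rot:
    - [0,0,0]
    - [0,0,0]
    - [0,0,0]
    - [0,0,0]
    - [0,0,0]
    - [0,0,0]
    - [0,0,0]
    - [0,0,0]

```text
clock: 11.15
tcp_pos: [0.5207, -0.3455, 0.197]
tool_rot: [[1.0, -0.0, -0.0], [-0.0, -1.0, 0.0], [-0.0, -0.0, -1.0]]
ft_force: [0.6, 0.4, -0.3]
width: 0.0856
grip_force: 0.0
```

```bash
python3 - <<'E'
from fit import *
snap("top","t3.png");snap("side","s3.png")
fitjar("mustard_jar",[(z+.01,r) for z,r in J["mustard_jar"]],(.5086,.0247))
fitjar("gold_jar",J["gold_jar"],(.5228,-.39))
a=cv2.imread("pics/s3.png")[150:330,200:400]
cv2.imwrite("pics/c3.png",cv2.resize(a,None,fx=3,fy=3,interpolation=2)); print(observe()["tcp_pos"])
E
```

```text
mustard_jar ['top'] [0.5103 0.024 ] res [0. 0.] [(np.int64(327), 322)]
mustard_jar ['side'] [0.5098 0.0306] res [-0.  0.] [(np.int64(503), 570)]
mustard_jar ['top', 'side'] [0.5096 0.0262] res [-0.7  0.2  0.5  0.8] [(np.int64(327), 322), (np.int64(503), 572)]
gold_jar ['top'] [ 0.5112 -0.3834] res [-0.  0.] [(np.int64(188), 367)]
gold_jar ['side'] [ 0.5218 -0.3898] res [0. 0.] [(np.int64(757), 809)]
gold_jar ['top', 'side'] [ 0.5177 -0.3874] res [ 1.2 -1.9 -1.8 -0.2] [(np.int64(188), 369), (np.int64(757), 808)]
[ 0.52120539 -0.3427832   0.19728806]
```

View pics/c3.png

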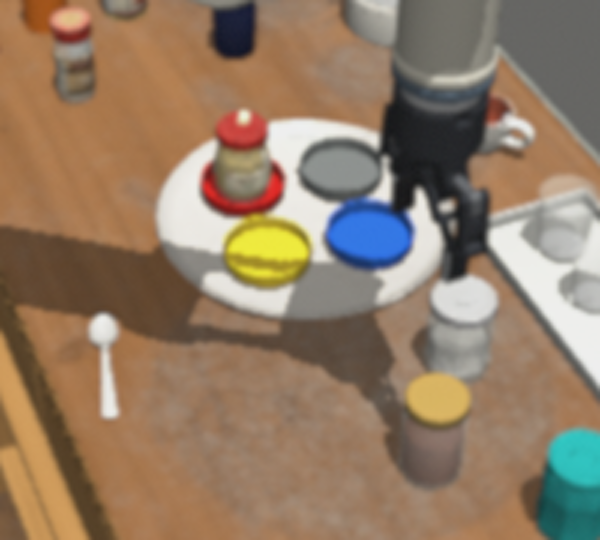

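The mustard jar stands upright in the red cup (crop 240,165). The gold jar is undisturbed at (435,430), so I'll fetch it next.

>>> send_rows:
  grip: [0,0,0,0,0,0,0]
  xyz:
    - [1,24,0]
    - [1,23,0]
    - [0,0,30]
    - [0,0,40]
    - [0,0,10]
    - [0,0,0]
    - [0,0,0]
  delta_rot:
    - [0,0,0]
    - [0,0,0]
    - [0,0,0]
    - [0,0,0]
    - [0,0,0]
    - [0,0,0]
    - [0,0,0]

```text
clock: 12.15
tcp_pos: [0.5239, -0.3903, 0.1196]
tool_rot: [[1.0, 0.001, 0.002], [0.001, -1.0, -0.002], [0.002, 0.002, -1.0]]
ft_force: [-0.0, -0.5, 0.5]
width: 0.0854
grip_force: 0.0
```

>>> send_rows:
  grip: [0,0,0,0,0,0,0]
  xyz:
    - [0,0,17]
    - [0,0,17]
    - [0,0,17]
    - [0,0,17]
    - [0,0,16]
    - [0,0,0]
    - [0,0,0]
  delta_rot:
    - [0,0,0]
    - [0,0,0]
    - [0,0,0]
    - [0,0,0]
    - [0,0,0]
    - [0,0,0]
    - [0,0,0]

```text
clock: 12.85
tcp_pos: [0.5228, -0.3906, 0.0325]
tool_rot: [[1.0, -0.0, -0.001], [-0.0, -1.0, 0.001], [-0.001, -0.001, -1.0]]
ft_force: [0.3, 0.4, 0.4]
width: 0.0851
grip_force: 0.0
```

>>> send_rows:
  grip: [60,110,255,255,255,255,255,255]
  xyz:
    - [0,0,0]
    - [0,0,0]
    - [0,0,0]
    - [0,0,0]
    - [0,0,0]
    - [0,0,0]
    - [0,0,0]
    - [0,0,0]
  delta_rot:
    - [0,0,0]
    - [0,0,0]
    - [0,0,0]
    - [0,0,0]
    - [0,0,0]
    - [0,0,0]
    - [0,0,0]
    - [0,0,0]

```text
clock: 13.65
tcp_pos: [0.5239, -0.3915, 0.0351]
tool_rot: [[1.0, -0.0, 0.003], [-0.0, -1.0, -0.002], [0.003, 0.002, -1.0]]
ft_force: [1.0, -0.7, 5.3]
width: 0.0554
grip_force: 64.2
```

>>> send_rows:
  grip: [255,255,255,255,255,255,255]
  xyz:
    - [0,0,-10]
    - [0,0,-25]
    - [0,0,-40]
    - [0,0,-40]
    - [0,0,-30]
    - [0,0,-15]
    - [0,0,0]
  delta_rot:
    - [0,0,0]
    - [0,0,0]
    - [0,0,0]
    - [0,0,0]
    - [0,0,0]
    - [0,0,0]
    - [0,0,0]

```text
clock: 14.35
tcp_pos: [0.5237, -0.3911, 0.1963]
tool_rot: [[1.0, 0.0, 0.003], [0.0, -1.0, -0.003], [0.003, 0.003, -1.0]]
ft_force: [-0.1, -0.3, -4.5]
width: 0.0553
grip_force: 64.4
```

>>> send_rows:
  grip: [255,255,255,255,255,255,255,255]
  xyz:
    - [-2,-20,0]
    - [-5,-45,0]
    - [-5,-48,0]
    - [-5,-48,0]
    - [-5,-48,0]
    - [-5,-45,0]
    - [-3,-36,0]
    - [-2,-16,0]
  delta_rot:
    - [0,0,0]
    - [0,0,0]
    - [0,0,0]
    - [0,0,0]
    - [0,0,0]
    - [0,0,0]
    - [0,0,0]
    - [0,0,0]

```text
clock: 15.15
tcp_pos: [0.4899, -0.0815, 0.1912]
tool_rot: [[1.0, 0.003, -0.003], [0.003, -1.0, 0.002], [-0.003, -0.002, -1.0]]
ft_force: [-0.8, -1.6, -3.7]
width: 0.0552
grip_force: 65.1
```

>>> send_rows:
  grip: [255,255,255,255,255,255,255]
  xyz:
    - [0,0,30]
    - [0,0,35]
    - [0,0,30]
    - [0,0,15]
    - [0,0,0]
    - [0,0,0]
    - [0,0,0]
  delta_rot:
    - [0,0,0]
    - [0,0,0]
    - [0,0,0]
    - [0,0,0]
    - [0,0,0]
    - [0,0,0]
    - [0,0,0]

```text
clock: 15.85
tcp_pos: [0.4922, -0.0852, 0.0853]
tool_rot: [[1.0, -0.0, 0.003], [-0.0, -1.0, -0.001], [0.003, 0.001, -1.0]]
ft_force: [0.0, 0.6, -3.2]
width: 0.0554
grip_force: 65.2
```

```bash
python3 -c "
from chk import *
s=observe();chk('gold_jar',s['tcp_pos'][2]-.0345,(.4915,-.0843),'k2.png')"
```

```text
[ 0.4922 -0.0852  0.0853] [ 0.02575471  0.60522628 -3.19676716]
```

View pics/k2.png

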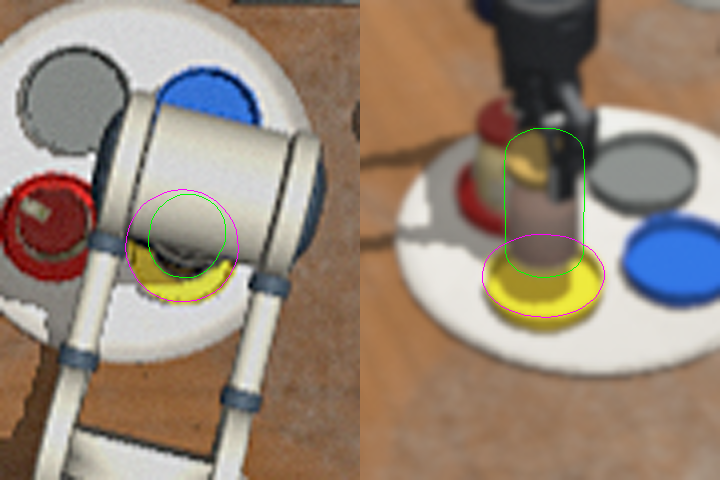

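The gold jar is centred over the yellow cup in both views. I'll lower it 41 mm and release.

>>> send_rows:
  grip: [255,255,255,255,255,255,255]
  xyz:
    - [0,0,12]
    - [0,0,12]
    - [0,0,9]
    - [0,0,5]
    - [0,0,3]
    - [0,0,0]
    - [0,0,0]
  delta_rot:
    - [0,0,0]
    - [0,0,0]
    - [0,0,0]
    - [0,0,0]
    - [0,0,0]
    - [0,0,0]
    - [0,0,0]

```text
clock: 16.65
tcp_pos: [0.4918, -0.0846, 0.0453]
tool_rot: [[1.0, 0.0, 0.003], [0.0, -1.0, -0.0], [0.003, 0.0, -1.0]]
ft_force: [-5.2, 1.8, 12.1]
width: 0.0547
grip_force: 66.7
```

Contact at the expected height. Release, rise, and go to the navy jar at (.603,.282).

>>> send_rows:
  grip: [150,100,60,30,0,0,0,0]
  xyz:
    - [0,0,0]
    - [0,0,0]
    - [0,0,0]
    - [0,0,0]
    - [0,0,0]
    - [0,0,0]
    - [0,0,0]
    - [0,0,0]
  delta_rot:
    - [0,0,0]
    - [0,0,0]
    - [0,0,0]
    - [0,0,0]
    - [0,0,0]
    - [0,0,0]
    - [0,0,0]
    - [0,0,0]

```text
clock: 17.45
tcp_pos: [0.4911, -0.0847, 0.042]
tool_rot: [[1.0, -0.0, -0.0], [-0.0, -1.0, 0.0], [-0.0, -0.0, -1.0]]
ft_force: [0.9, -0.3, 0.4]
width: 0.0855
grip_force: 0.0
```

>>> send_rows:
  grip: [0,0,0,0,0,0]
  xyz:
    - [0,0,-15]
    - [0,0,-25]
    - [0,0,-45]
    - [0,0,-45]
    - [0,0,-25]
    - [0,0,0]
  delta_rot:
    - [0,0,0]
    - [0,0,0]
    - [0,0,0]
    - [0,0,0]
    - [0,0,0]
    - [0,0,0]

```text
clock: 18.05
tcp_pos: [0.493, -0.0852, 0.2039]
tool_rot: [[1.0, -0.0, 0.01], [-0.0, -1.0, -0.002], [0.01, 0.002, -1.0]]
ft_force: [0.9, -0.7, -0.1]
width: 0.0854
grip_force: 0.0
```

>>> send_rows:
  grip: [0,0,0,0,0,0,0,0]
  xyz:
    - [12,-40,0]
    - [12,-40,0]
    - [12,-40,0]
    - [12,-40,0]
    - [12,-40,0]
    - [12,-40,0]
    - [12,-40,0]
    - [12,-40,0]
  delta_rot:
    - [0,0,0]
    - [0,0,0]
    - [0,0,0]
    - [0,0,0]
    - [0,0,0]
    - [0,0,0]
    - [0,0,0]
    - [0,0,0]

```text
clock: 18.85
tcp_pos: [0.5871, 0.2369, 0.1967]
tool_rot: [[1.0, 0.0, -0.001], [0.0, -1.0, -0.0], [-0.001, 0.0, -1.0]]
ft_force: [0.4, -0.0, 0.6]
width: 0.0855
grip_force: 0.0
```

```bash
python3 - <<'E'
from fit import *
snap("top","t4.png");snap("side","s4.png")
fitjar("gold_jar",[(z+.01,r) for z,r in J["gold_jar"]],(.4915,-.0843))
fitjar("navy_jar",J["navy_jar"],(.603,.282))
a=cv2.imread("pics/s4.png")[110:310,180:420]
cv2.imwrite("pics/c4.png",cv2.resize(a,None,fx=3,fy=3,interpolation=2)); print(observe()["tcp_pos"])
E
```

```text
gold_jar ['top'] [ 0.4912 -0.0847] res [0. 0.] [(np.int64(303), 299)]
gold_jar ['side'] [ 0.4901 -0.0819] res [0. 0.] [(np.int64(667), 653)]
gold_jar ['top', 'side'] [ 0.4904 -0.0836] res [-0.3  0.2  0.3  0.3] [(np.int64(303), 299), (np.int64(667), 653)]
navy_jar ['top'] [0.5917 0.2769] res [-0.  0.] [(np.int64(100), 322)]
navy_jar ['side'] [0.6046 0.2849] res [-0.  0.] [(np.int64(378), 443)]
navy_jar ['top', 'side'] [0.5966 0.2779] res [-0.3 -1.5 -1.3  1.5] [(np.int64(100), 323), (np.int64(378), 446)]
[0.58696013 0.23443865 0.19708197]
```

View pics/c4.png

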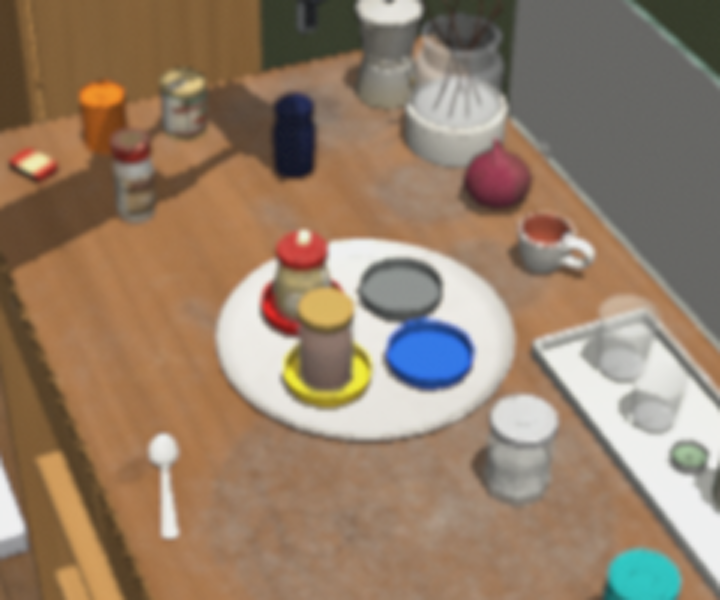

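The gold jar stands in the yellow cup (crop 326,345), and the mustard jar still stands in red. Navy is at (294,135), where it was. Descend on it.

>>> send_rows:
  grip: [0,0,0,0,0,0,0]
  xyz:
    - [8,-24,0]
    - [8,-24,0]
    - [0,0,30]
    - [0,0,40]
    - [0,0,10]
    - [0,0,0]
    - [0,0,0]
  delta_rot:
    - [0,0,0]
    - [0,0,0]
    - [0,0,0]
    - [0,0,0]
    - [0,0,0]
    - [0,0,0]
    - [0,0,0]

```text
clock: 19.85
tcp_pos: [0.6039, 0.2827, 0.1195]
tool_rot: [[1.0, -0.001, 0.002], [-0.001, -1.0, 0.001], [0.002, -0.001, -1.0]]
ft_force: [0.2, -0.4, 0.9]
width: 0.0855
grip_force: 0.0
```

>>> send_rows:
  grip: [0,0,0,0,0,0,0]
  xyz:
    - [0,0,18]
    - [0,0,18]
    - [0,0,18]
    - [0,0,17]
    - [0,0,15]
    - [0,0,0]
    - [0,0,0]
  delta_rot:
    - [0,0,0]
    - [0,0,0]
    - [0,0,0]
    - [0,0,0]
    - [0,0,0]
    - [0,0,0]
    - [0,0,0]

```text
clock: 20.55
tcp_pos: [0.6033, 0.2832, 0.0316]
tool_rot: [[1.0, -0.0, 0.0], [-0.0, -1.0, 0.0], [0.0, -0.0, -1.0]]
ft_force: [-0.2, 0.4, 0.7]
width: 0.0853
grip_force: 0.0
```

>>> send_rows:
  grip: [60,110,255,255,255,255,255,255]
  xyz:
    - [0,0,0]
    - [0,0,0]
    - [0,0,0]
    - [0,0,0]
    - [0,0,0]
    - [0,0,0]
    - [0,0,0]
    - [0,0,0]
  delta_rot:
    - [0,0,0]
    - [0,0,0]
    - [0,0,0]
    - [0,0,0]
    - [0,0,0]
    - [0,0,0]
    - [0,0,0]
    - [0,0,0]

```text
clock: 21.35
tcp_pos: [0.6039, 0.2833, 0.0328]
tool_rot: [[1.0, -0.0, 0.002], [-0.0, -1.0, 0.001], [0.002, -0.001, -1.0]]
ft_force: [-0.7, -2.1, 5.7]
width: 0.0471
grip_force: 61.5
```

>>> send_rows:
  grip: [255,255,255,255,255,255,255]
  xyz:
    - [0,0,-10]
    - [0,0,-25]
    - [0,0,-40]
    - [0,0,-40]
    - [0,0,-30]
    - [0,0,-15]
    - [0,0,0]
  delta_rot:
    - [0,0,0]
    - [0,0,0]
    - [0,0,0]
    - [0,0,0]
    - [0,0,0]
    - [0,0,0]
    - [0,0,0]

```text
clock: 22.05
tcp_pos: [0.604, 0.2838, 0.1947]
tool_rot: [[1.0, 0.0, 0.005], [0.0, -1.0, 0.002], [0.005, -0.002, -1.0]]
ft_force: [-0.1, 0.3, -1.2]
width: 0.0472
grip_force: 61.8
```

>>> send_rows:
  grip: [255,255,255,255,255,255,255,255]
  xyz:
    - [0,20,0]
    - [0,35,0]
    - [0,45,0]
    - [0,45,0]
    - [0,45,0]
    - [-1,45,0]
    - [-1,45,0]
    - [-1,45,0]
  delta_rot:
    - [0,0,0]
    - [0,0,0]
    - [0,0,0]
    - [0,0,0]
    - [0,0,0]
    - [0,0,0]
    - [0,0,0]
    - [0,0,0]

```text
clock: 22.85
tcp_pos: [0.5985, -0.0441, 0.1886]
tool_rot: [[1.0, -0.0, -0.004], [-0.0, -1.0, 0.0], [-0.004, -0.0, -1.0]]
ft_force: [1.2, -0.3, -1.4]
width: 0.0473
grip_force: 61.9
```

>>> send_rows:
  grip: [255,255,255,255,255]
  xyz:
    - [0,36,0]
    - [0,23,0]
    - [0,0,0]
    - [0,0,0]
    - [0,0,0]
  delta_rot:
    - [0,0,0]
    - [0,0,0]
    - [0,0,0]
    - [0,0,0]
    - [0,0,0]

```text
clock: 23.35
tcp_pos: [0.5996, -0.1, 0.19]
tool_rot: [[1.0, 0.001, -0.002], [0.001, -1.0, 0.001], [-0.002, -0.001, -1.0]]
ft_force: [-0.2, -1.1, -1.9]
width: 0.0472
grip_force: 62.0
```

>>> send_rows:
  grip: [255,255,255,255,255,255,255]
  xyz:
    - [0,0,30]
    - [0,0,35]
    - [0,0,30]
    - [0,0,15]
    - [0,0,0]
    - [0,0,0]
    - [0,0,0]
  delta_rot:
    - [0,0,0]
    - [0,0,0]
    - [0,0,0]
    - [0,0,0]
    - [0,0,0]
    - [0,0,0]
    - [0,0,0]

```text
clock: 24.05
tcp_pos: [0.6014, -0.1008, 0.0839]
tool_rot: [[1.0, 0.0, 0.004], [0.0, -1.0, -0.001], [0.004, 0.001, -1.0]]
ft_force: [0.3, 0.1, -2.3]
width: 0.0469
grip_force: 62.0
```

```bash
python3 -c "
from chk import *
s=observe();chk('navy_jar',s['tcp_pos'][2]-.0325,(.6009,-.1009),'k3.png')"
```

```text
[ 0.6014 -0.1008  0.0839] [ 0.29606863  0.09317317 -2.33667607]
```

View pics/k3.png

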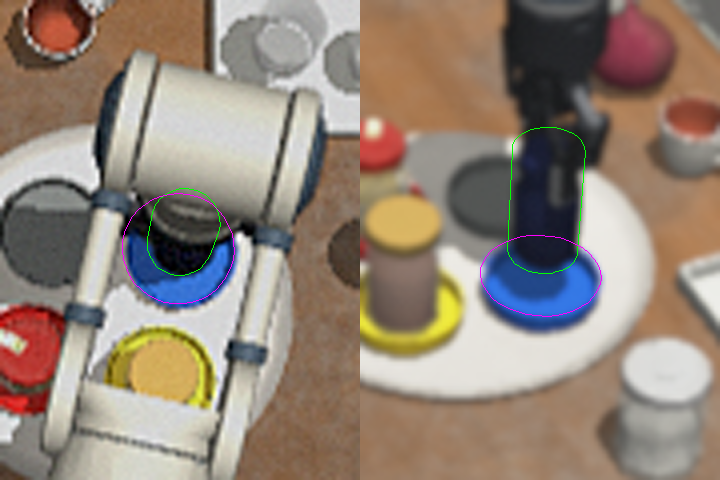

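The navy jar is upright and centred over the blue cup. I'll lower it 41 mm.

>>> send_rows:
  grip: [255,255,255,255,255,255,255]
  xyz:
    - [0,0,12]
    - [0,0,12]
    - [0,0,9]
    - [0,0,5]
    - [0,0,3]
    - [0,0,0]
    - [0,0,0]
  delta_rot:
    - [0,0,0]
    - [0,0,0]
    - [0,0,0]
    - [0,0,0]
    - [0,0,0]
    - [0,0,0]
    - [0,0,0]

```text
clock: 24.85
tcp_pos: [0.6007, -0.1009, 0.0427]
tool_rot: [[1.0, -0.0, 0.002], [-0.0, -1.0, -0.0], [0.002, 0.0, -1.0]]
ft_force: [-4.1, 1.7, 9.7]
width: 0.047
grip_force: 62.9
```

>>> send_rows:
  grip: [150,100,60,30,0,0,0,0]
  xyz:
    - [0,0,0]
    - [0,0,0]
    - [0,0,0]
    - [0,0,0]
    - [0,0,0]
    - [0,0,0]
    - [0,0,0]
    - [0,0,0]
  delta_rot:
    - [0,0,0]
    - [0,0,0]
    - [0,0,0]
    - [0,0,0]
    - [0,0,0]
    - [0,0,0]
    - [0,0,0]
    - [0,0,0]

```text
clock: 25.65
tcp_pos: [0.6001, -0.1007, 0.0401]
tool_rot: [[1.0, -0.0, -0.0], [-0.0, -1.0, 0.0], [-0.0, -0.0, -1.0]]
ft_force: [0.7, 0.7, 0.9]
width: 0.0856
grip_force: 0.0
```

>>> send_rows:
  grip: [0,0,0,0,0,0]
  xyz:
    - [0,0,-15]
    - [0,0,-25]
    - [0,0,-45]
    - [0,0,-45]
    - [0,0,-25]
    - [0,0,0]
  delta_rot:
    - [0,0,0]
    - [0,0,0]
    - [0,0,0]
    - [0,0,0]
    - [0,0,0]
    - [0,0,0]

```text
clock: 26.25
tcp_pos: [0.602, -0.1012, 0.2029]
tool_rot: [[1.0, -0.0, 0.011], [-0.0, -1.0, -0.002], [0.011, 0.002, -1.0]]
ft_force: [0.0, 0.1, -0.6]
width: 0.085
grip_force: 0.0
```

>>> send_rows:
  grip: [0,0,0,0,0,0,0,0]
  xyz:
    - [1,30,0]
    - [1,40,0]
    - [1,40,0]
    - [1,40,0]
    - [0,34,0]
    - [0,0,0]
    - [0,0,0]
    - [0,0,0]
  delta_rot:
    - [0,0,0]
    - [0,0,0]
    - [0,0,0]
    - [0,0,0]
    - [0,0,0]
    - [0,0,0]
    - [0,0,0]
    - [0,0,0]

```text
clock: 27.05
tcp_pos: [0.6042, -0.2836, 0.1951]
tool_rot: [[1.0, 0.001, -0.0], [0.001, -1.0, 0.001], [-0.0, -0.001, -1.0]]
ft_force: [0.6, 0.3, 0.0]
width: 0.0854
grip_force: 0.0
```

```bash
python3 - <<'E'
from fit import *
snap("top","t5.png");snap("side","s5.png")
fitjar("navy_jar",[(z+.01,r) for z,r in J["navy_jar"]],(.601,-.101))
fitjar("sugar_jar",J["sugar_jar"],(.605,-.2845))
a=cv2.imread("pics/s5.png")[130:330,200:440]
cv2.imwrite("pics/c5.png",cv2.resize(a,None,fx=3,fy=3,interpolation=2)); print(observe()["tcp_pos"])
E
```

```text
navy_jar ['top'] [ 0.6004 -0.1024] res [0. 0.] [(np.int64(249), 291)]
navy_jar ['side'] [ 0.5988 -0.1038] res [-0. -0.] [(np.int64(437), 588)]
navy_jar ['top', 'side'] [ 0.5998 -0.1028] res [ 0.1  0.2  0.1 -0.3] [(np.int64(249), 290), (np.int64(437), 587)]
sugar_jar ['top'] [ 0.5996 -0.2919] res [ 0. -0.] [(np.int64(260), 404)]
sugar_jar ['side'] [ 0.6046 -0.2843] res [0. 0.] [(np.int64(830), 778)]
sugar_jar ['top', 'side'] [ 0.6016 -0.2889] res [-0.9 -0.6 -0.2  1.3] [(np.int64(260), 404), (np.int64(830), 782)]
[ 0.60430959 -0.28390836  0.19550657]
```

View pics/c5.png

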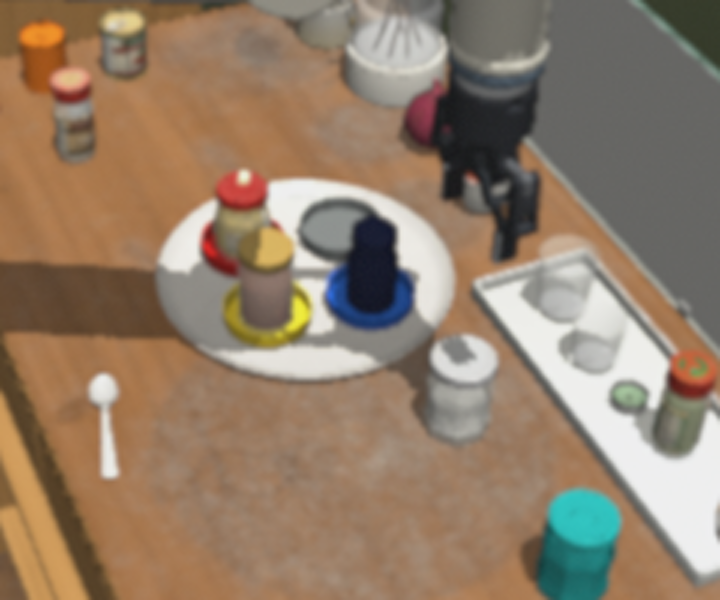

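Navy stands upright in the blue cup (crop 372,275), and the sugar jar is at (460,390) below the gripper. Descend and grip.

>>> send_rows:
  grip: [0,0,0,0,0,0,0]
  xyz:
    - [0,1,20]
    - [0,0,30]
    - [0,0,25]
    - [0,0,10]
    - [0,0,0]
    - [0,0,0]
    - [0,0,0]
  delta_rot:
    - [0,0,0]
    - [0,0,0]
    - [0,0,0]
    - [0,0,0]
    - [0,0,0]
    - [0,0,0]
    - [0,0,0]

```text
clock: 28.05
tcp_pos: [0.605, -0.2861, 0.1126]
tool_rot: [[1.0, 0.0, 0.003], [0.0, -1.0, -0.002], [0.003, 0.002, -1.0]]
ft_force: [-0.4, 0.5, -0.2]
width: 0.0856
grip_force: 0.0
```

>>> send_rows:
  grip: [0,0,0,0,0,0,0,0]
  xyz:
    - [0,0,14]
    - [0,0,14]
    - [0,0,14]
    - [0,0,14]
    - [0,0,14]
    - [0,0,10]
    - [0,0,0]
    - [0,0,0]
  delta_rot:
    - [0,0,0]
    - [0,0,0]
    - [0,0,0]
    - [0,0,0]
    - [0,0,0]
    - [0,0,0]
    - [0,0,0]
    - [0,0,0]

```text
clock: 28.85
tcp_pos: [0.6041, -0.2857, 0.0301]
tool_rot: [[1.0, -0.0, -0.0], [-0.0, -1.0, 0.0], [-0.0, -0.0, -1.0]]
ft_force: [-0.5, -0.3, -0.7]
width: 0.0852
grip_force: 0.0
```

>>> send_rows:
  grip: [60,110,255,255,255,255,255,255]
  xyz:
    - [0,0,0]
    - [0,0,0]
    - [0,0,0]
    - [0,0,0]
    - [0,0,0]
    - [0,0,0]
    - [0,0,0]
    - [0,0,0]
  delta_rot:
    - [0,0,0]
    - [0,0,0]
    - [0,0,0]
    - [0,0,0]
    - [0,0,0]
    - [0,0,0]
    - [0,0,0]
    - [0,0,0]

```text
clock: 29.65
tcp_pos: [0.605, -0.2864, 0.0321]
tool_rot: [[1.0, -0.0, 0.003], [-0.0, -1.0, -0.002], [0.003, 0.002, -1.0]]
ft_force: [1.3, -1.0, 6.0]
width: 0.0618
grip_force: 65.9
```

>>> send_rows:
  grip: [255,255,255,255,255,255,255]
  xyz:
    - [0,0,-10]
    - [0,0,-25]
    - [0,0,-40]
    - [0,0,-40]
    - [0,0,-30]
    - [0,0,-20]
    - [0,0,0]
  delta_rot:
    - [0,0,0]
    - [0,0,0]
    - [0,0,0]
    - [0,0,0]
    - [0,0,0]
    - [0,0,0]
    - [0,0,0]

```text
clock: 30.35
tcp_pos: [0.605, -0.2861, 0.1993]
tool_rot: [[1.0, 0.0, 0.005], [0.0, -1.0, -0.003], [0.005, 0.003, -1.0]]
ft_force: [-0.7, -0.8, -2.3]
width: 0.062
grip_force: 66.2
```

>>> send_rows:
  grip: [255,255,255,255,255,255,255,255]
  xyz:
    - [1,-20,0]
    - [2,-40,0]
    - [2,-45,0]
    - [2,-45,0]
    - [2,-45,0]
    - [2,-45,0]
    - [2,-36,0]
    - [1,-18,0]
  delta_rot:
    - [0,0,0]
    - [0,0,0]
    - [0,0,0]
    - [0,0,0]
    - [0,0,0]
    - [0,0,0]
    - [0,0,0]
    - [0,0,0]

```text
clock: 31.15
tcp_pos: [0.6167, 0.0126, 0.1924]
tool_rot: [[1.0, 0.004, -0.004], [0.004, -1.0, 0.002], [-0.004, -0.002, -1.0]]
ft_force: [0.2, -0.9, -3.6]
width: 0.0616
grip_force: 66.4
```

>>> send_rows:
  grip: [255,255,255,255,255,255,255]
  xyz:
    - [0,0,0]
    - [0,0,30]
    - [0,0,35]
    - [0,0,30]
    - [0,0,15]
    - [0,0,0]
    - [0,0,0]
  delta_rot:
    - [0,0,0]
    - [0,0,0]
    - [0,0,0]
    - [0,0,0]
    - [0,0,0]
    - [0,0,0]
    - [0,0,0]

```text
clock: 31.85
tcp_pos: [0.6184, 0.0076, 0.086]
tool_rot: [[1.0, -0.001, 0.001], [-0.001, -1.0, -0.0], [0.001, 0.0, -1.0]]
ft_force: [0.7, 0.1, -2.2]
width: 0.0616
grip_force: 66.4
```

```bash
python3 -c "
from chk import *
s=observe();chk('sugar_jar',s['tcp_pos'][2]-.0315,(.619,.0076),'k4.png')"
```

```text
[0.6184 0.0076 0.086 ] [ 0.68101617  0.12400794 -2.22462979]
```

View pics/k4.png

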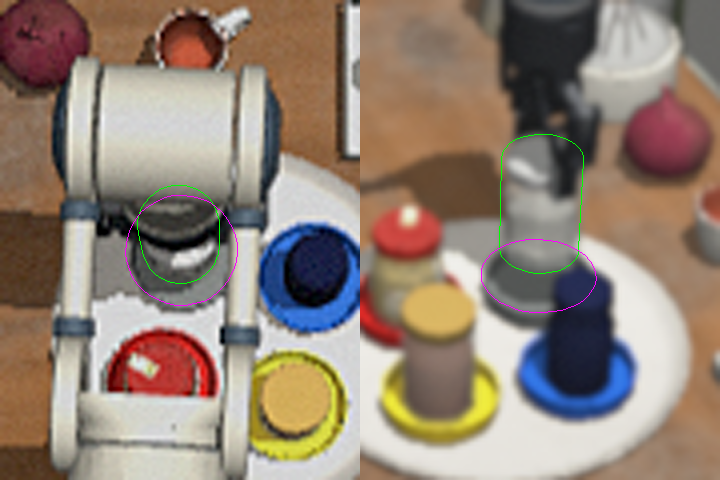

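The sugar jar is centred over the grey cup in both views. I'll lower it 44 mm.

>>> send_rows:
  grip: [255,255,255,255,255,255,255,255]
  xyz:
    - [0,0,12]
    - [0,0,12]
    - [0,0,10]
    - [0,0,5]
    - [0,0,3]
    - [0,0,2]
    - [0,0,0]
    - [0,0,0]
  delta_rot:
    - [0,0,0]
    - [0,0,0]
    - [0,0,0]
    - [0,0,0]
    - [0,0,0]
    - [0,0,0]
    - [0,0,0]
    - [0,0,0]

```text
clock: 32.75
tcp_pos: [0.6188, 0.0083, 0.0421]
tool_rot: [[1.0, -0.0, 0.002], [-0.0, -1.0, 0.0], [0.002, -0.0, -1.0]]
ft_force: [-1.2, -0.3, 1.5]
width: 0.0613
grip_force: 66.7
```

>>> send_rows:
  grip: [150,100,60,30,0,0,0,0]
  xyz:
    - [0,0,0]
    - [0,0,0]
    - [0,0,0]
    - [0,0,0]
    - [0,0,0]
    - [0,0,0]
    - [0,0,0]
    - [0,0,0]
  delta_rot:
    - [0,0,0]
    - [0,0,0]
    - [0,0,0]
    - [0,0,0]
    - [0,0,0]
    - [0,0,0]
    - [0,0,0]
    - [0,0,0]

```text
clock: 33.55
tcp_pos: [0.6181, 0.0083, 0.0411]
tool_rot: [[1.0, 0.0, -0.0], [0.0, -1.0, -0.0], [-0.0, 0.0, -1.0]]
ft_force: [0.1, -0.5, 0.3]
width: 0.0855
grip_force: 0.0
```

>>> send_rows:
  grip: [0,0,0,0,0,0]
  xyz:
    - [0,0,-15]
    - [0,0,-25]
    - [0,0,-45]
    - [0,0,-45]
    - [0,0,-30]
    - [0,0,0]
  delta_rot:
    - [0,0,0]
    - [0,0,0]
    - [0,0,0]
    - [0,0,0]
    - [0,0,0]
    - [0,0,0]

```text
clock: 34.15
tcp_pos: [0.6202, 0.0082, 0.2098]
tool_rot: [[1.0, -0.0, 0.012], [-0.0, -1.0, -0.0], [0.012, 0.0, -1.0]]
ft_force: [0.1, 0.1, 0.6]
width: 0.0856
grip_force: 0.0
```

>>> send_rows:
  grip: [0,0,0,0,0,0,0,0]
  xyz:
    - [0,40,0]
    - [0,40,0]
    - [0,40,0]
    - [0,40,0]
    - [0,40,0]
    - [0,40,0]
    - [0,0,0]
    - [0,0,0]
  delta_rot:
    - [0,0,0]
    - [0,0,0]
    - [0,0,0]
    - [0,0,0]
    - [0,0,0]
    - [0,0,0]
    - [0,0,0]
    - [0,0,0]

```text
clock: 34.95
tcp_pos: [0.6177, -0.2324, 0.2008]
tool_rot: [[1.0, -0.002, -0.001], [-0.002, -1.0, 0.001], [-0.001, -0.001, -1.0]]
ft_force: [1.0, -0.2, 0.1]
width: 0.0859
grip_force: 0.0
```

```bash
python3 - <<'E'
from fit import *
snap("top","t6.png");snap("side","s6.png")
for l,c in {"mustard_jar":(.5086,.0247),"gold_jar":(.4915,-.0843),"navy_jar":(.6009,-.1009),"sugar_jar":(.619,.0076)}.items():
    fitjar(l,[(z+.01,r) for z,r in J[l]],c)
a=cv2.imread("pics/s6.png")[120:270,190:390];b=cv2.imread("pics/t6.png")[140:290,130:350]
cv2.imwrite("pics/c6.png",cv2.resize(np.hstack([a,b]),None,fx=1.9,fy=1.9,interpolation=2))
E
```

```text
mustard_jar ['top'] [0.5096 0.0223] res [0. 0.] [(np.int64(259), 322)]
mustard_jar ['side'] [0.5112 0.0405] res [0. 0.] [(np.int64(428), 566)]
mustard_jar ['top', 'side'] [0.509  0.0281] res [-1.8  0.2  0.8  2.4] [(np.int64(259), 322), (np.int64(428), 571)]
gold_jar ['top'] [ 0.4908 -0.0845] res [-0.  0.] [(np.int64(281), 299)]
gold_jar ['side'] [ 0.4908 -0.0809] res [-0. -0.] [(np.int64(614), 652)]
gold_jar ['top', 'side'] [ 0.4905 -0.0832] res [-0.4  0.1  0.2  0.5] [(np.int64(281), 299), (np.int64(614), 653)]
navy_jar ['top'] [ 0.5993 -0.1021] res [-0. -0.] [(np.int64(250), 290)]
navy_jar ['side'] [ 0.5994 -0.103 ] res [0. 0.] [(np.int64(532), 587)]
navy_jar ['top', 'side'] [ 0.5994 -0.1024] res [ 0.1 -0.  -0.1 -0.1] [(np.int64(250), 290), (np.int64(532), 587)]
sugar_jar ['top'] [0.6176 0.007 ] res [0. 0.] [(np.int64(362), 380)]
sugar_jar ['side'] [0.6203 0.018 ] res [0. 0.] [(np.int64(566), 618)]
sugar_jar ['top', 'side'] [0.6179 0.0104] res [-1.  -0.1  0.3  1.5] [(np.int64(362), 380), (np.int64(566), 622)]
```

View pics/c6.png

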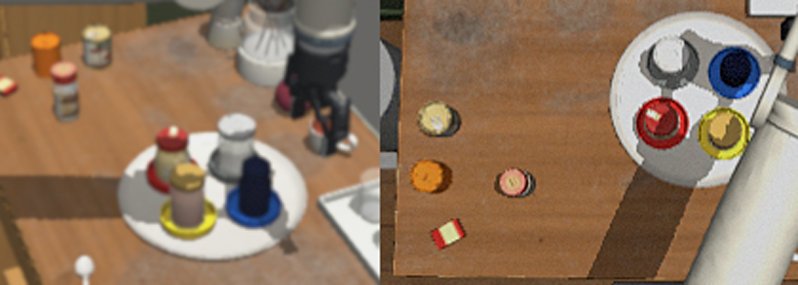

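All four jars stand upright in their matching cups: mustard (172,160), gold (188,200), sugar (237,145) and navy (255,190). The spice jar and the tin are untouched, and the gripper is clear.

```bash
python3 -c "
from plant import order
print(order.sign_off())"
```

```text
the job is handed in; nothing more can be done
None
```

The job is handed in at about 35 s of the 109 s limit, with the mustard, gold-lidded, navy and sugar jars upright in the red, yellow, blue and grey cups, and the spice jar and tin left where they stood.

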